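Set out the gem polisher's board

ROBOT

A 6-joint arm with a two-finger parallel gripper is mounted at the origin on the work surface. World frame = base frame: x ahead of the robot, y to its left, z up, the work surface at z = 0. Lengths are in mm, angles in degrees, forces in N, time in s.
With the tool pointing down it reaches from about 300 to 850 mm from the base axis. Payload 4.2 kg.
Tool frame: the origin (TCP) lies midway between the tips of the shut fingers; the grasp point (between the pads) lies 19 mm behind it (env.grasp_offset is the distance from the TCP to the grasp point, in mm); z points along the fingers, y is the line along which they close (so a half turn about z gives the same grasp; the last joint's range is limited). The gripper opens to 91 mm and grips with 3 to 60 N. Pads are 32 mm wide; open, the fingers measure 118 mm over their backs; the gripper's body (76 mm by 178 mm) begins 60 mm behind the grasp point.
Start: joints at [-66.463, 18.312, 89.639, -0, 72.044, -1.146], TCP at [240.124, -522.478, 213.976] pointing down, gripper open.
Joint ranges: [-177.97, 177.97], [-48.28, 115.42], [12.27, 149.76], [-77.06, 257.06], [2.81, 150.46], [-146.56, 146.56]. Speed limits (degrees/s): [147.25, 147.25, 180, 180, 180, 180].

INTERFACE

Orientations are given as [roll, pitch, yaw] about the fixed x, y, z axes, in that order (R = Rz(yaw) Ry(pitch) Rx(roll)).
In Python, from workcell import env, optics gives the robot as it stands. The module is installed in compiled form; this text tells all that it offers.
- The arm moves only by the tool send_rows, never from a script. Its argument "targets" is a list that holds one entry, the list of rows, each a list of 7 numbers: the turn, a rotation vector about the world's x, y, z scaled (see below), then the shift along the world's x, y, z scaled (see below), then the closure, from -1 (fully open) to 1 (shut). In form: [[[rx, ry, rz, x, y, z, gripper], ...]]. A call has 1 to 12 rows; each row shifts and turns the commanded pose from where the row before left it; what a row does not reach is not made up. The controller multiplies each number of a shift by 0.2 m and each number of a turn by pi/2 rad. A row lasts 1/10 s, in which the tool goes at most 50 mm and 8.59 degrees, less where a joint would pass 70% of its speed; a pose out of reach is approached as far as the arm can. A call with a number of a shift or a turn outside -1 to 1 is refused whole. A call with a gripper value outside its range is refused whole. The fingers move at their own pace and stop on an object; "grip_force" is the grip in N (left out, the last holds). Time passes only in rows, so rows that do not move let the fingers close. It gives the time, the measured TCP pose, the force, the opening and the grip force at its end, in the units of the state.
- env.state(): the state, without advancing time (a new reading comes with each control period).
- optics.grab_frame(name): name is "scene" or "side" or "wrist"; returns (picture, depth): 400x640x3 uint8, red, green, blue; 400x640 float32, mm along the optical axis (not along the pixel's ray), 0 where there is no reading.
- optics.camera_info(name): a dict with "camera_matrix" (3x3 intrinsics, pixels), "R" (3x3) and "t" (3): a world point X has camera coordinates R X + t; the wrist camera has in their place "mount" (4x4, takes a point from camera to tool coordinates, whose origin is the TCP and whose axes are the flange's). Camera axes: x right, y down, z forward; pixel columns grow to the right and rows downward; lengths in mm; the calibration is good to about 2 mm. A picture is of the moment at which its call begins: read the wrist's pose just before it. camera_info takes no time and is no camera call.
- env.job_done(): hands the job in; it is judged then, once.
Trained networks look in the newest picture that a camera, given by its name, has taken for a name from the list of things; names that differ only in an ending like _2 or _b are one class to them, and where a whole thing is asked for, a point or a joint stands for the part that bears it (a point fixed in the world has none). Each returns a list of dicts, best first, with "conf" (0 to 1); they miss things now and then, are a little off and sometimes report something else, mostly with a low value. They report only what shows in the picture. A call takes as long as a camera call.
- optics.silhouettes(camera, name): "mask" (400x640 bool, what is visible of it) and "at" ([column, row] in pixels, amid what is visible of it).
- optics.place_of(camera, name): "at" ([column, row] in pixels: a listed point, or the origin of a listed thing).
The state is a dict: "time_s": time; "qpos": joint angles; "qvel": joint speeds; "effort": joint torques, N m; "ee_pos": TCP position; "ee_rot": TCP orientation; "force": force on the tool from outside, world axes, zero at the start; "torque": the same for the moment, N m; "gripper_width": finger opening in mm; "gripper_force": force on a finger pad.
Only numpy, scipy, OpenCV 4.12 (cv2) and the standard library are available. Lean on these libraries where they do the work, as an engineer would, in place of code of your own. Each camera call takes 0.05 s, during which the arm holds its last target. There are 200 camera calls.

TASK

Set out the polishing board for the next stone: stand the amber oil bottle in the middle of the empty square between the steel block and the stand of dop sticks, and the brass loupe in the middle of the square directly in front of the stick stand (on the robot's side of it). Put the green paste tin centred on top of the steel block, and the small pink-lidded pot centred on top of the tin. Everything stands upright on its base (never tip the bottle over), and the lap disc, brush and carton stay where they are.

Things in the scene. Friction and masses are not known exactly. Their poses are not given: they have to be found in the camera images.
- board: Fixed dark wooden board, 220 (x) by 320 (y) by 12 mm thick. Origin: centre of its underside. x points away from the robot to its blue-striped back edge, y to the robot's left; turned up to 0.3 rad. White lines mark six 90 mm squares, centred at x = -50 (front row) and +50 mm (back row), y = -100, 0, +100 mm. Block and stick stand fill the outer back squares, either way round; four are empty.
- block: Fixed bright steel bench block, 64 x 64 mm, 20 mm high, in the middle of an outer back-row square of the board and square with it. Origin: centre of its underside (on the board's top face); axes parallel to the board's. Its top is 20 mm above its origin.
- stand: Fixed round pale-wood stand, 56 mm diameter, 30 mm high, bristling with green dop sticks with pink tips, 82 mm high over all, in the middle of the other outer back-row square. Origin: centre of its underside (on the board's top face); axes parallel to the board's. The square in front of it is centred at its x = -100 mm, y = 0.
- tin: Loose flat round green paste tin with a thin steel band, 50 mm diameter, 24 mm high, 90 g. Origin: centre of its underside; z up. Starts standing on the table beside the board.
- pot: Loose small round pot, white with a pink lid (the lid is fast), straight-sided, 34 mm diameter, 30 mm high, 50 g. Origin: centre of its underside; z up. Starts standing on the table beside the board.
- bottle: Loose amber oil bottle with a pale label and a yellow cap: round body 40 mm diameter up to 52 mm, then a sloping shoulder, cap 23 mm diameter from 64 to 80 mm; 80 mm high over all, 110 g. Origin: centre of its underside; z up. Starts standing on the table beside the board.
- loupe: Loose brass eye loupe, a straight cylinder 36 mm diameter, 30 mm high, with a black ring at its foot and a dark lens on top, 70 g. Origin: centre of its underside; z up. Starts standing on the table beside the board.
- lap: Bystander: loose flat aluminium lap disc, 110 mm diameter, 20 mm hole, 12 mm thick, lying on the table beyond the board, to the right. Origin: centre of its underside. Not to be moved.
- brush: Bystander: a loose bench brush, 200 mm long, 42 mm wide, 20 mm high, wooden handle, grey head, lying on the table beyond the board, to the left. Origin: centre of its underside. Not to be moved.
- carton: Bystander: loose small cardboard carton, 50 x 90 x 40 mm, on the table just beyond the middle of the board. Origin: centre of its underside. Not to be moved.

How it is judged (in metres and radians):
At the end, for the whole second after the job is handed in: Tin on block, centres within 12 mm; pot on tin within 10 mm; bottle in the square between block and stick stand and loupe in the square in front of the stand, within 14 mm of its centre along each board axis. All upright (0.12 rad) and at rest; lap, brush, carton within 20 mm of their starts (horizontal distance between tin and block below 0.012 m and z of tin in the frame of block between 0.016 and 0.024 m and horizontal distance between pot and tin below 0.01 m and z of pot in the frame of block between 0.039 and 0.049 m and x of bottle in the frame of board between 0.036 and 0.064 m and y of bottle in the frame of board between -0.014 and 0.014 m and z of bottle in the frame of board between 0.008 and 0.016 m and x of loupe in the frame of stand between -0.114 and -0.086 m and y of loupe in the frame of stand between -0.014 and 0.014 m and z of loupe in the frame of stand between -0.004 and 0.004 m and angle between each of tin, pot, bottle, loupe's own z axis and vertical below 0.12 rad and linear speed of each of tin, pot, bottle, loupe below 0.02 m/s and angular speed of each of tin, pot, bottle, loupe below 0.2 rad/s and distance of each of lap, brush, carton from where it was at the start of the episode below 0.02 m); the robot touches nothing.
It fails at once if the bottle is tipped over (angle between bottle's own z axis and vertical above 0.8 rad).
It fails at once if the lap is moved (distance of lap from where it was at the start of the episode above 0.03 m).
It fails at once if the brush is moved (distance of brush from where it was at the start of the episode above 0.03 m).
It fails at once if the carton is moved (distance of carton from where it was at the start of the episode above 0.03 m).
It also fails if it takes over 93 s, if anything falls off the work surface, if the arm or the gripper's body presses on something with over 40 N, if the wrist force passes 120 N, or if a joint passes its speed limit or range.

## Working session

There is one attempt and no reset: what is moved stays moved. The work goes in short steps, Python scripts to look and compute and a tool call to move; the robot and the scene stay as the last step left them, time stands still between calls to the robot, and variables do not carry over. Pictures are saved under pics/ and viewed, at most 14 in all, crops included, and the job is handed in when it is done.

Besides the shell and the picture viewer there is one more tool, called after "Call:" by a JSON object that holds its "api" and its "payload", one argument or row to a line. send_rows: Moves the arm, as the interface text tells. Its arguments: {"type":"object","properties":{"targets":{"type":"array"},"grip_force":{"type":"number"}},"required":["targets"]}

```bash
mkdir -p pics; cat > h.py <<'E'
import numpy as np, cv2
from workcell import env, optics
from scipy.spatial.transform import Rotation as Ro
def cam(name, s=None):
    i=optics.camera_info(name); K=np.array(i["camera_matrix"])
    if name=="wrist":
        s=s or env.state(); M=np.array(i["mount"]); 
        T=np.eye(4); T[:3,:3]=Ro.from_euler('xyz',s["ee_rot"],degrees=True).as_matrix(); T[:3,3]=s["ee_pos"]
        W=T@M; return K,W[:3,:3],W[:3,3]
    R=np.array(i["R"]);t=np.array(i["t"]); return K,R.T,-R.T@t
def ray_z(c,uv,z):
    K,R,o=c; d=R@np.linalg.solve(K,[uv[0],uv[1],1.]); return o+d*(z-o[2])/d[2]
def cloud(c,depth,mask):
    K,R,o=c; v,u=np.nonzero(mask&(depth>0)); d=depth[v,u]
    P=np.linalg.inv(K)@np.stack([u*d,v*d,d]); return (R@P).T+o
def save(img,n): cv2.imwrite(f"pics/{n}.png",img[:,:,::-1])
E
python3 - <<'E'
from h import *
s=env.state(); print(s)
for n in ("scene","side"):
    p,d=optics.grab_frame(n); save(p,n+"0"); c=cam(n); print(n,c[2].round())
    for t in ["board","block","stand","tin","pot","bottle","loupe","lap","brush","carton"]:
        r=optics.silhouettes(n,t)
        for q in r[:2]:
            P=cloud(c,d,q["mask"])
            if len(P)>5: print(t,round(q["conf"],2),np.round(q["at"]),len(P),"med",np.median(P,0).round(),"lo",np.percentile(P,2,axis=0).round(),"hi",np.percentile(P,98,axis=0).round())
E
```

```text
{'time_s': 0.0, 'qpos': array([-6.64617727e+01,  1.83513844e+01,  8.97072552e+01, -9.46093155e-05,
        7.20446826e+01, -1.14280804e+00]), 'qvel': array([-0.03706309, -0.03121285,  0.06485144,  0.03001691,  0.02637143,
        0.02453302]), 'effort': array([ 2.70632270e-03, -4.12458229e+01, -2.31975102e+01,  7.30840769e-02,
        4.59810079e-02, -1.65199658e-04]), 'ee_pos': array([ 239.92192368, -521.98274852,  213.11711505]), 'ee_rot': array([-1.79896697e+02, -1.97077181e-03,  2.46810628e+01]), 'force': array([-0.3353097 ,  0.08747467, -0.1604734 ]), 'torque': array([ 0.01302849,  0.02243141, -0.04586356]), 'gripper_force': 0.0, 'gripper_width': 91.26420755663013}
scene [1115.  575.  781.]
board 0.8 [335. 210.] 8627 med [580.  28.  11.] lo [ 456. -137.    1.] hi [709. 178.  14.]
board 0.19 [360. 234.] 915 med [608. 126.  30.] lo [568.  88.  12.] hi [638. 157.  33.]
block 0.72 [360. 234.] 883 med [608. 126.  30.] lo [568.  91.  15.] hi [639. 157.  33.]
block 0.34 [337. 206.] 8763 med [579.  27.  11.] lo [ 455. -142.   -0.] hi [710. 178.  14.]
tin 0.8 [247. 136.] 296 med [ 595. -
[... 1190 characters left out ...]
 [650. -84.  44.] lo [ 625. -100.   13.] hi [675.   6.  94.]
tin 0.65 [315. 314.] 675 med [ 586. -331.   24.] lo [ 564. -347.    3.] hi [ 610. -301.   27.]
bottle 0.83 [246. 135.] 369 med [443. 290.  42.] lo [424. 281.   3.] hi [462. 307.  82.]
loupe 0.68 [220. 317.] 474 med [ 416. -336.   30.] lo [ 399. -345.    2.] hi [ 432. -311.   33.]
lap 0.72 [306. 134.] 173 med [600. 314.  21.] lo [584. 304.  -0.] hi [620. 361.  33.]
lap 0.63 [404. 298.] 2283 med [ 753. -303.   12.] lo [ 704. -349.    0.] hi [ 804. -245.   15.]
brush 0.86 [354. 136.] 398 med [745. 302.  19.] lo [727. 198.   3.] hi [766. 391.  23.]
carton 0.65 [392. 198.] 835 med [781. -11.  39.] lo [758. -34.   5.] hi [810.  53.  43.]
```

```bash
python3 - <<'E'
from h import *
def circ(P,r):
    from scipy.optimize import least_squares
    return None
H={"tin":24,"pot":30,"bottle":80,"loupe":30,"block":32}
for n in ("scene","side"):
    p,d=optics.grab_frame(n); c=cam(n)
    for t,h in H.items():
        r=[q for q in optics.silhouettes(n,t) if q["conf"]>.5]
        if not r: continue
        P=cloud(c,d,r[0]["mask"]); top=P[abs(P[:,2]-h)<5]
        if len(top)<8: continue
        ctr,sz,a=cv2.minAreaRect(top[:,:2].astype(np.float32)); (mc,mr)=cv2.minEnclosingCircle(top[:,:2].astype(np.float32))
        print(n,t,len(top),np.round(top.mean(0)),np.round(ctr,1),np.round(sz,1),round(a,1),"circ",np.round(mc,1),round(mr,1))
    r=optics.silhouettes(n,"board")[0]; P=cloud(c,d,r["mask"]); top=P[abs(P[:,2]-12)<6]
    print("board",[np.round(x,1) for x in cv2.minAreaRect(top[:,:2].astype(np.float32))], np.median(top[:,2]))
E
```

```text
scene tin 180 [ 592. -321.   22.] [ 590.6 -321.3] [48.3 49. ] 88.4 circ [ 590.1 -322.4] 26.5
scene pot 231 [603. 325.  29.] [602.5 324.6] [32.2 32.6] 25.0 circ [602.5 324. ] 17.3
scene bottle 85 [447. 304.  79.] [446.3 304. ] [19.4 21.8] 84.5 circ [445.9 303.4] 11.6
scene block 707 [603. 123.  31.] [601.9 121.4] [67.  64.3] 14.2 circ [602.6 123.2] 43.5
board [array([579.8,  11.3]), array([224.3, 321.3]), np.float64(15.1)] 10.717652230697524
side tin 498 [ 587. -326.   25.] [ 586.7 -324.3] [47.8 48.2] 86.6 circ [ 587.1 -323.6] 25.0
side pot 44 [443. 287.  31.] [443.2 288.6] [36.  16.5] 4.8 circ [442.6 295.8] 18.0
side loupe 293 [ 414. -329.   31.] [ 414.4 -327.6] [34.  37.1] 16.1 circ [ 413.6 -327.4] 19.0
side block 392 [599. 116.  32.] [598.3 119.3] [65.5 67.4] 16.3 circ [601.9 120.3] 44.0
board [array([576.4,  10.4]), array([219.8, 322.5]), np.float64(15.2)] 12.858388070480885
```

View pics/scene0.png

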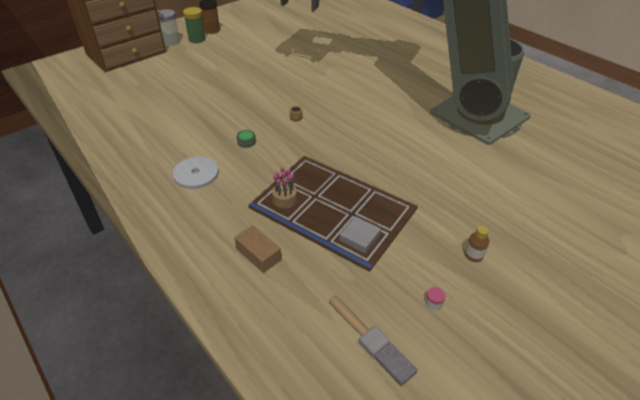

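View pics/side0.png

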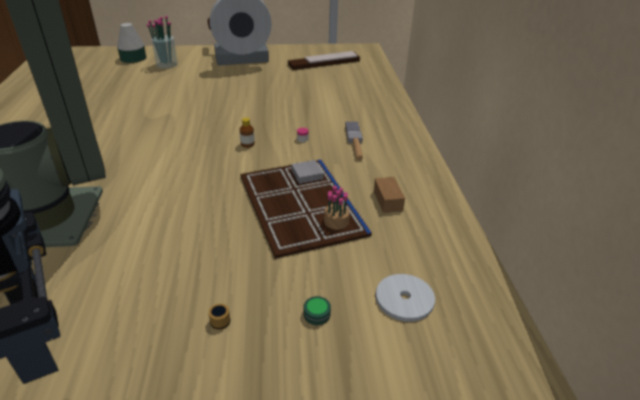

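Call:
{"api": "send_rows", "payload": {
  "targets": [
    [[0,0,-0.013,0.109,0.122,0,-1],[0,0,-0.013,0.109,0.122,0,-1],[0,0,-0.013,0.109,0.122,0,-1],[0,0,-0.013,0.109,0.122,0,-1],[0,0,-0.013,0.109,0.122,0,-1],[0,0,-0.013,0.109,0.122,0,-1],[0,0,-0.013,0.109,0.122,0,-1],[0,0,-0.013,0.109,0.122,0,-1],[0,0,0,0,0,0,-1],[0,0,0,0,0,0,-1]]
  ],
  "grip_force": 15
}}

```text
time_s: 2.8
ee_pos: [414.7, -327.1, 214.0]
ee_rot: [180.0, 0.0, 15.4]
force: [0.3, 0.5, -0.4]
gripper_width: 91.6
gripper_force: 0.0
```

```bash
cat >> h.py <<'E'
def wlook(t,h,pic=None,bg=None):
    s=env.state(); p,d=optics.grab_frame("wrist"); c=cam("wrist",s)
    if pic: save(p,pic)
    print("ee",s["ee_pos"].round(1),s["ee_rot"].round(1),"t",s["time_s"])
    for q in optics.silhouettes("wrist",t)[:2]:
        P=cloud(c,d,q["mask"]); top=P[abs(P[:,2]-h)<5]
        if len(top)<8: print(t,q["conf"],"few",np.median(P,0)); continue
        mc,mr=cv2.minEnclosingCircle(top[:,:2].astype(np.float32)); r=cv2.minAreaRect(top[:,:2].astype(np.float32))
        print(t,round(q["conf"],2),len(top),"circ",np.round(mc,1),round(mr,1),"rect",*[np.round(x,1) for x in r],"z",np.median(top[:,2]).round(1),"d",(np.array(r[0])-s["ee_pos"][:2]).round(1))
E
python3 -c "
from h import *
print(optics.camera_info('wrist')['mount'])
wlook('loupe',30,'w1')"
```

```text
[[-1.22737196e-03 -9.70621970e-01 -2.40606492e-01  6.75041283e+01]
 [ 9.99999247e-01 -1.18694612e-03 -3.12938560e-04 -8.35106870e-01]
 [ 1.81580993e-05 -2.40606695e-01  9.70622696e-01 -1.71236944e+02]
 [ 0.00000000e+00  0.00000000e+00  0.00000000e+00  1.00000000e+00]]
ee [ 414.7 -327.1  214. ] [180.    0.   15.4] t 2.8
loupe 0.97 773 circ [ 415.1 -326.4] 17.9 rect [ 415.  -326.1] [35.3 33.5] 16.0 z 30.9 d [0.3 1. ]
```

Call:
{"api": "send_rows", "payload": {
  "targets": [
    [[0,0,0,0,0.003,-0.2,-1],[0,0,0,0,0,-0.2,-1],[0,0,0,0,0,-0.2,-1],[0,0,0,0,0,-0.2,-1],[0,0,0,0,0,-0.15,-1],[0,0,0,0,0,-0.1,-1],[0,0,0,0,0,0,1],[0,0,0,0,0,0,1],[0,0,0,0,0,0,1],[0,0,0,0,0,0,1],[0,0,0,0,0,0,1],[0,0,0,0,0,0,1]]
  ]
}}

```text
time_s: 4.1
ee_pos: [414.6, -326.8, 4.4]
ee_rot: [180.0, -0.0, 15.3]
force: [0.6, -0.1, -1.1]
gripper_width: 46.0
gripper_force: 0.0
```

Call:
{"api": "send_rows", "payload": {
  "targets": [
    [[0,0,0,0,0,0,1],[0,0,0,0,0,0,1],[0,0,0,0,0,0,1],[0,0,0,0,0,0.1,1],[0,0,0,0,0,0.2,1],[0,0,0,0,0,0.2,1],[0,0,0,0,0,0.1,1]]
  ]
}}

```text
time_s: 4.8
ee_pos: [415.7, -327.6, 127.1]
ee_rot: [179.8, -0.2, 15.3]
force: [-0.6, -0.7, -0.7]
gripper_width: 35.9
gripper_force: 15.0
```

Call:
{"api": "send_rows", "payload": {
  "targets": [
    [[0,0,0,0.088,0.143,0.0,1],[0,0,0,0.088,0.143,0,1],[0,0,0,0.088,0.143,0,1],[0,0,0,0.088,0.143,0,1],[0,0,0,0.088,0.143,0,1],[0,0,0,0.088,0.143,0,1],[0,0,0,0.088,0.143,0,1],[0,0,0,0.088,0.143,0,1],[0,0,0,0,0,0,1],[0,0,0,0,0,0,1]]
  ]
}}

```text
time_s: 5.8
ee_pos: [555.1, -97.4, 123.5]
ee_rot: [-180.0, 0.1, 15.4]
force: [-0.8, 0.4, -1.1]
gripper_width: 35.3
gripper_force: 15.0
```

```bash
python3 -c "
from h import *
wlook('stand',42,'w2'); wlook('loupe',150)"
```

```text
ee [555.1 -97.4 123.5] [-1.80e+02  1.00e-01  1.54e+01] t 5.8
stand 0.81 2731 circ [652.2 -71.4] 27.9 rect [651.8 -71.4] [53.9 54.9] 13.5 z 42.5 d [96.7 25.9]
ee [554.6 -98.4 123.7] [-1.80e+02  1.00e-01  1.53e+01] t 5.9
loupe 0.88 1924 circ [555.6 -97.7] 18.1 rect [556.2 -98.8] [35.9 32.8] 29.4 z 150.2 d [ 1.5 -0.4]
```

View pics/w2.png

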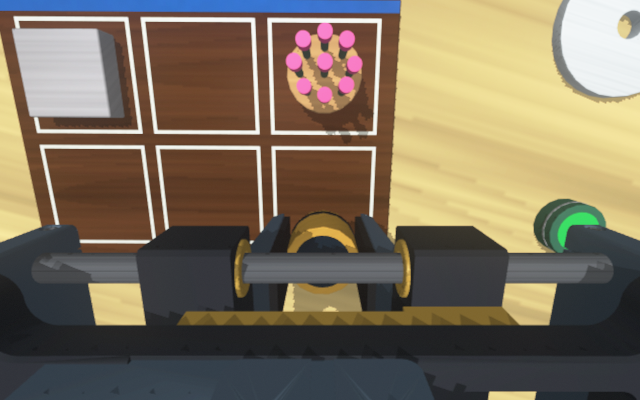

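Call:
{"api": "send_rows", "payload": {
  "targets": [
    [[0,0,0,0,0,-0.2,1],[0,0,0,0,0,-0.2,1],[0,0,0,0,0,-0.09,1],[0,0,0,0,0,-0.04,1],[0,0,0,0,0,0,1],[0,0,0,0,0,0,1]]
  ]
}}

```text
time_s: 6.6
ee_pos: [556.2, -98.5, 19.0]
ee_rot: [179.9, -0.1, 15.3]
force: [0.4, 0.4, -1.2]
gripper_width: 35.7
gripper_force: 15.0
```

Call:
{"api": "send_rows", "payload": {
  "targets": [
    [[0,0,0,0,0,-0.01,1],[0,0,0,0,0,0,1],[0,0,0,0,0,0,0],[0,0,0,0,0,0,-1],[0,0,0,0,0,0,-1],[0,0,0,0,0,0,-1],[0,0,0,0,0,0.1,-1],[0,0,0,0,0,0.2,-1],[0,0,0,0,0,0.2,-1],[0,0,0,0,0,0.15,-1],[0,0,0,0,0,0.15,-1],[0,0,0,0,0,0,-1]]
  ]
}}

```text
time_s: 7.8
ee_pos: [558.0, -98.4, 180.6]
ee_rot: [179.8, -0.5, 15.3]
force: [0.3, 0.2, -0.5]
gripper_width: 91.5
gripper_force: 0.0
```

Call:
{"api": "send_rows", "payload": {
  "targets": [
    [[0,0,0,0.024,-0.161,0,-1],[0,0,0,0.024,-0.161,0,-1],[0,0,0,0.024,-0.161,0,-1],[0,0,0,0.024,-0.161,0,-1],[0,0,0,0.024,-0.161,0,-1],[0,0,0,0.024,-0.161,0,-1],[0,0,0,0.024,-0.161,0,-1],[0,0,0,0,0,0,-1],[0,0,0,0,0,0,-1]]
  ]
}}

```text
time_s: 8.7
ee_pos: [588.2, -323.4, 174.4]
ee_rot: [-179.9, 0.1, 15.3]
force: [0.2, 0.6, 0.3]
gripper_width: 91.2
gripper_force: 0.0
```

```bash
python3 -c "
from h import *
wlook('tin',24,'w3')
p,d=optics.grab_frame('side'); c=cam('side')
for q in optics.silhouettes('side','loupe')[:1]:
    P=cloud(c,d,q['mask']); t=P[abs(P[:,2]-42)<5]; print(q['conf'],cv2.minAreaRect(t[:,:2].astype(np.float32)))"
```

```text
ee [ 588.2 -323.4  174.4] [-1.799e+02  1.000e-01  1.530e+01] t 8.7
0.63 ((550.9846801757812, -98.87947845458984), (26.567413330078125, 38.795631408691406), 1.4771227836608887)
```

```bash
python3 -c "
from h import *
s=env.state();p,d=optics.grab_frame('wrist');c=cam('wrist',s);print(s['ee_pos'])
P=cloud(c,d,np.ones(d.shape,bool));t=P[(abs(P[:,2]-24)<4)&(np.hypot(P[:,0]-589,P[:,1]+323)<45)]
print(len(t),np.median(t,0),cv2.minAreaRect(t[:,:2].astype(np.float32)))"
```

```text
[ 588.82155666 -322.02135022  175.81832505]
1803 [ 588.73317251 -321.82829947   24.6941057 ] ((588.0967407226562, -322.0206604003906), (48.800994873046875, 49.03421401977539), 79.52850341796875)
```

Call:
{"api": "send_rows", "payload": {
  "targets": [
    [[0,0,0,0,0.003,-0.2,-1],[0,0,0,0,0.003,-0.2,-1],[0,0,0,0,0,-0.2,-1],[0,0,0,0,0,-0.15,-1],[0,0,0,0,0,-0.11,-1],[0,0,0,0,0,0,1],[0,0,0,0,0,0,1],[0,0,0,0,0,0,1],[0,0,0,0,0,0,1],[0,0,0,0,0,0,1],[0,0,0,0,0,0,1],[0,0,0,0,0,0,1]]
  ]
}}

```text
time_s: 10.15
ee_pos: [589.0, -322.1, 4.4]
ee_rot: [180.0, -0.0, 15.3]
force: [-0.0, 0.7, 1.9]
gripper_width: 49.4
gripper_force: 15.0
```

Call:
{"api": "send_rows", "payload": {
  "targets": [
    [[0,0,0,0,0,0,1],[0,0,0,0,0,0,1],[0,0,0,0,0,0.1,1],[0,0,0,0,0,0.2,1],[0,0,0,0,0,0.2,1],[0,0,0,0,0,0.2,1],[0,0,0,0,0,0,1]]
  ]
}}

```text
time_s: 10.85
ee_pos: [592.1, -323.9, 150.5]
ee_rot: [179.5, -0.5, 15.3]
force: [0.6, -0.8, -0.1]
gripper_width: 49.5
gripper_force: 15.0
```

Call:
{"api": "send_rows", "payload": {
  "targets": [
    [[0,0,0,0.005,0.201,0,1],[0,0,0,0.005,0.201,0,1],[0,0,0,0.005,0.201,0,1],[0,0,0,0.005,0.201,0,1],[0,0,0,0.005,0.201,0,1],[0,0,0,0.005,0.201,0,1],[0,0,0,0.005,0.201,0,1],[0,0,0,0.005,0.201,0,1],[0,0,0,0.005,0.201,0,1],[0,0,0,0.005,0.201,0,1],[0,0,0,0.005,0.201,0,1],[0,0,0,0,0,0,1]]
  ]
}}

```text
time_s: 12.05
ee_pos: [599.3, 124.6, 142.6]
ee_rot: [-179.9, 0.1, 15.6]
force: [0.6, -1.0, -1.1]
gripper_width: 49.7
gripper_force: 15.0
```

```bash
python3 -c "
from h import *
wlook('block',32,'w4'); wlook('stand',42)
print(env.state()['ee_pos'])
s=env.state();p,d=optics.grab_frame('wrist');c=cam('wrist',s)
P=cloud(c,d,np.ones(d.shape,bool));z=s['ee_pos'][2]+20
t=P[(abs(P[:,2]-z)<4)&(np.hypot(P[:,0]-600,P[:,1]-121)<26)]
print(len(t),np.median(t,0),cv2.minAreaRect(t[:,:2].astype(np.float32)))"
```

```text
ee [599.3 124.6 142.6] [-1.799e+02  1.000e-01  1.560e+01] t 12.05
block 0.74 3233 circ [605.1 122.6] 40.8 rect [605.1 123.1] [53.7 64.2] 15.0 z 32.6 d [ 5.8 -1.6]
block 0.59 few [456.5899697  291.91674539  52.50866074]
ee [599.2 120.7 142.7] [1.80e+02 1.00e-01 1.54e+01] t 12.15
stand 0.93 1906 circ [652.  -70.5] 28.0 rect [651.3 -66.7] [55.2 47.6] 9.0 z 42.5 d [  52.1 -187.4]
stand 0.34 few [739.34652743 208.76192077  16.09732899]
[599.50262578 119.20279989 143.16704959]
4195 [608.26622224 121.2612635  163.32190416] ((599.5376586914062, 118.94749450683594), (48.9555549621582, 48.4307861328125), 31.32402801513672)
```

View pics/w4.png

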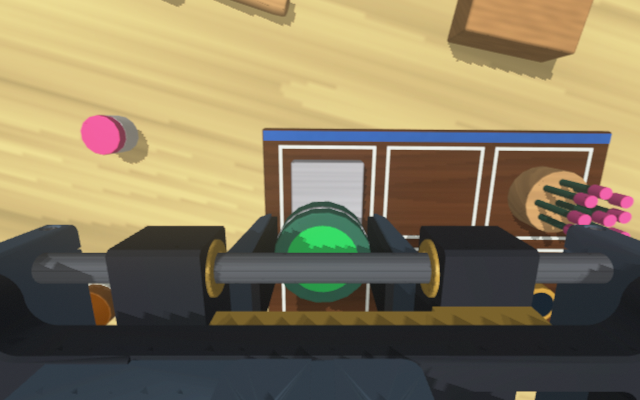

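Call:
{"api": "send_rows", "payload": {
  "targets": [
    [[0,0,0,0.003,0.006,-0.2,1],[0,0,0,0,0,-0.2,1],[0,0,0,0,0,-0.09,1],[0,0,0,0,0,-0.035,1],[0,0,0,0,0,0,1],[0,0,0,0,0,0,1],[0,0,0,0,0,0,1]]
  ]
}}

```text
time_s: 13.0
ee_pos: [601.7, 121.3, 40.5]
ee_rot: [180.0, -0.2, 15.3]
force: [-0.4, -0.9, -0.0]
gripper_width: 49.6
gripper_force: 15.0
```

Call:
{"api": "send_rows", "payload": {
  "targets": [
    [[0,0,0,0,0,-0.014,1],[0,0,0,0,0,0,1],[0,0,0,0,0,0,1]]
  ]
}}

```text
time_s: 13.3
ee_pos: [600.6, 121.4, 36.4]
ee_rot: [180.0, -0.0, 15.3]
force: [-0.1, 0.3, -1.0]
gripper_width: 49.6
gripper_force: 15.0
```

Call:
{"api": "send_rows", "payload": {
  "targets": [
    [[0,0,0,0,0,0,0],[0,0,0,0,0,0,-1],[0,0,0,0,0,0,-1],[0,0,0,0,0,0,-1],[0,0,0,0,0,0,-1],[0,0,0,0,0,0.1,-1],[0,0,0,0,0,0.2,-1],[0,0,0,0,0,0.2,-1],[0,0,0,0,0,0.2,-1],[0,0,0,0,0,0,-1],[0,0,0,0,0,0,-1],[0,0,0,0,0,0,-1]]
  ]
}}

```text
time_s: 14.5
ee_pos: [599.5, 121.1, 174.6]
ee_rot: [-180.0, 0.2, 15.3]
force: [-0.0, 0.2, 0.1]
gripper_width: 91.3
gripper_force: 0.0
```

```bash
cat >> h.py <<'E'
def near(xy,h,r,tol=4):
    s=env.state();p,d=optics.grab_frame('wrist');c=cam('wrist',s)
    P=cloud(c,d,np.ones(d.shape,bool));t=P[(abs(P[:,2]-h)<tol)&(np.hypot(P[:,0]-xy[0],P[:,1]-xy[1])<r)]
    print('ee',s['ee_pos'].round(1),len(t),np.median(t,0).round(1),*[np.round(x,1) for x in cv2.minAreaRect(t[:,:2].astype(np.float32))])
E
python3 -c "
from h import *
near((600,121),56,45); near((600,121),32,60)"
```

```text
ee [599.5 121.1 174.6] 2210 [600.3 121.8  56.6] [599.7 121.6] [49.  48.8] 67.4
ee [599.4 121.1 174.3] 1733 [615.4 127.7  32.5] [600.3 121.7] [63.6 64. ] 15.1
```

Call:
{"api": "send_rows", "payload": {
  "targets": [
    [[0,0,0,0.002,0.17,0,-1],[0,0,0,0.002,0.17,0,-1],[0,0,0,0.002,0.17,0,-1],[0,0,0,0.002,0.17,0,-1],[0,0,0,0.002,0.17,0,-1],[0,0,0,0.002,0.17,0,-1],[0,0,0,0,0,0,-1],[0,0,0,0,0,0,-1],[0,0,0,0,0,0,-1]]
  ]
}}

```text
time_s: 15.5
ee_pos: [602.7, 324.3, 175.2]
ee_rot: [179.9, 0.1, 15.3]
force: [0.2, 0.2, -0.1]
gripper_width: 91.2
gripper_force: 0.0
```

```bash
python3 -c "
from h import *
near((602.5,324),30,35)"
```

```text
ee [602.7 324.3 175.2] 866 [600.7 325.4  30.5] [600.4 325.5] [33.5 32.2] 15.7
```

Call:
{"api": "send_rows", "payload": {
  "targets": [
    [[0,0,0,-0.01,0.005,-0.2,-1],[0,0,0,0,0,-0.2,-1],[0,0,0,0,0,-0.2,-1],[0,0,0,0,0,-0.15,-1],[0,0,0,0,0,-0.105,-1],[0,0,0,0,0,0,1],[0,0,0,0,0,0,1],[0,0,0,0,0,0,1],[0,0,0,0,0,0,1],[0,0,0,0,0,0,1],[0,0,0,0,0,0,1],[0,0,0,0,0,0,1]]
  ]
}}

```text
time_s: 16.75
ee_pos: [600.9, 326.4, 5.4]
ee_rot: [180.0, -0.0, 15.3]
force: [0.2, 0.3, 0.2]
gripper_width: 37.8
gripper_force: 0.0
```

Call:
{"api": "send_rows", "payload": {
  "targets": [
    [[0,0,0,0,0,0,1],[0,0,0,0,0,0,1],[0,0,0,0,0,0,1]]
  ]
}}

```text
time_s: 17.05
ee_pos: [600.9, 326.3, 5.3]
ee_rot: [180.0, -0.0, 15.3]
force: [-0.5, -1.1, 1.8]
gripper_width: 33.8
gripper_force: 15.0
```

Call:
{"api": "send_rows", "payload": {
  "targets": [
    [[0,0,0,0,0,0.1,1],[0,0,0,0,0,0.2,1],[0,0,0,0,0,0.2,1],[0,0,0,0,0,0.15,1],[0,0,0,-0.001,-0.17,0,1],[0,0,0,-0.001,-0.17,0,1],[0,0,0,-0.001,-0.17,0,1],[0,0,0,-0.001,-0.17,0,1],[0,0,0,-0.001,-0.17,0,1],[0,0,0,-0.001,-0.17,0,1],[0,0,0,0,0,0,1],[0,0,0,0,0,0,1]]
  ]
}}

```text
time_s: 18.25
ee_pos: [599.7, 121.9, 135.1]
ee_rot: [-180.0, 0.0, 15.2]
force: [-0.3, 0.2, -1.0]
gripper_width: 33.8
gripper_force: 15.0
```

```bash
python3 -c "
from h import *
z=env.state()['ee_pos'][2]
near((600,121),z+25,22);near((600,121),56,45)"
```

```text
ee [599.7 121.9 135.1] 1601 [607.9 123.4 160.2] [599.  122.4] [34.1 34. ] 15.2
ee [599.7 122.7 135.1] 2162 [605.4 123.9  56.7] [604.5 122.6] [39.3 49.3] 12.2
```

Call:
{"api": "send_rows", "payload": {
  "targets": [
    [[0,0,0,0.002,-0.002,-0.2,1],[0,0,0,0,0,-0.12,1],[0,0,0,0,0,-0.03,1],[0,0,0,0,0,0,1],[0,0,0,0,0,0,1],[0,0,0,0,0,0,1]]
  ]
}}

```text
time_s: 18.95
ee_pos: [601.3, 122.5, 66.8]
ee_rot: [180.0, -0.2, 15.3]
force: [0.4, 1.4, -0.4]
gripper_width: 33.8
gripper_force: 15.0
```

Still settling; go the last few millimetres gently.

Call:
{"api": "send_rows", "payload": {
  "targets": [
    [[0,0,0,0,0,-0.015,1],[0,0,0,0,0,0,1],[0,0,0,0,0,0,1]]
  ]
}}

```text
time_s: 19.25
ee_pos: [600.2, 121.9, 62.4]
ee_rot: [180.0, -0.0, 15.3]
force: [0.6, -0.6, -1.1]
gripper_width: 33.6
gripper_force: 15.0
```

Call:
{"api": "send_rows", "payload": {
  "targets": [
    [[0,0,0,0,0,-0.005,1],[0,0,0,0,0,0,1],[0,0,0,0,0,0,0],[0,0,0,0,0,0,-1],[0,0,0,0,0,0,-1],[0,0,0,0,0,0,-1],[0,0,0,0,0,0.1,-1],[0,0,0,0,0,0.2,-1],[0,0,0,0,0,0.2,-1],[0,0,0,0,0,0.2,-1],[0,0,0,0,0,0,-1],[0,0,0,0,0,0,-1]]
  ]
}}

```text
time_s: 20.45
ee_pos: [600.3, 121.9, 202.0]
ee_rot: [180.0, -0.1, 15.3]
force: [0.0, 0.2, -0.8]
gripper_width: 91.1
gripper_force: 0.0
```

```bash
python3 -c "
from h import *
near((600,121),86,30);near((600,121),56,45)"
```

```text
ee [600.3 121.9 202. ] 1033 [599.9 122.3  86.6] [599.4 122.2] [33.5 32.1] 15.7
ee [599.5 121.8 200.4] 732 [610.9 124.6  56.6] [600.8 121.6] [46.4 49.2] 16.6
```

Call:
{"api": "send_rows", "payload": {
  "targets": [
    [[0,0,0,-0.111,0.13,0,-1],[0,0,0,-0.111,0.13,0,-1],[0,0,0,-0.111,0.13,0,-1],[0,0,0,-0.111,0.13,0,-1],[0,0,0,-0.111,0.13,0,-1],[0,0,0,-0.111,0.13,0,-1],[0,0,0,-0.111,0.13,0,-1],[0,0,0,0,0,0,-1],[0,0,0,0,0,0,-1],[0,0,0,0,0,0,-1]]
  ]
}}

```text
time_s: 21.55
ee_pos: [444.9, 303.1, 200.2]
ee_rot: [179.9, 0.1, 15.3]
force: [0.3, 0.1, -0.4]
gripper_width: 91.0
gripper_force: 0.0
```

```bash
python3 -c "
from h import *
near((445.5,303),80,25); wlook('bottle',80,'w5')"
```

```text
ee [444.9 303.1 200.2] 462 [444.3 303.8  80.6] [444.1 303.7] [22. 22.] 61.7
ee [445.2 303.  200.5] [1.799e+02 1.000e-01 1.530e+01] t 21.6
bottle 0.88 469 circ [443.9 303.8] 11.4 rect [443.9 303.8] [21.8 22.3] 62.2 z 80.5 d [-1.3  0.8]
bottle 0.38 few [590.77878517 137.2787361   55.35157222]
```

Call:
{"api": "send_rows", "payload": {
  "targets": [
    [[0,0,0,-0.005,0.003,-0.2,-1],[0,0,0,0,0,-0.2,-1],[0,0,0,0,0,-0.2,-1],[0,0,0,0,0,-0.2,-1],[0,0,0,0,0,-0.1,-1],[0,0,0,0,0,0,1],[0,0,0,0,0,0,1],[0,0,0,0,0,0,1],[0,0,0,0,0,0,1],[0,0,0,0,0,0,1],[0,0,0,0,0,0,1],[0,0,0,0,0,0,1]]
  ]
}}

```text
time_s: 22.9
ee_pos: [443.9, 304.5, 21.6]
ee_rot: [180.0, -0.0, 15.3]
force: [0.0, -0.9, 3.1]
gripper_width: 39.5
gripper_force: 15.0
```

Call:
{"api": "send_rows", "payload": {
  "targets": [
    [[0,0,0,0,0,0,1],[0,0,0,0,0,0,1],[0,0,0,0,0,0,1]]
  ]
}}

```text
time_s: 23.2
ee_pos: [443.9, 304.5, 21.6]
ee_rot: [180.0, -0.0, 15.3]
force: [-0.6, -1.4, 6.2]
gripper_width: 39.6
gripper_force: 15.0
```

Call:
{"api": "send_rows", "payload": {
  "targets": [
    [[0,0,0,0,0,0.1,1],[0,0,0,0,0,0.2,1],[0,0,0,0,0,0.2,1],[0,0,0,0,0,0.2,1],[0,0,0,0,0,0,1]]
  ]
}}

```text
time_s: 23.7
ee_pos: [446.6, 306.6, 166.4]
ee_rot: [-179.8, -0.6, 15.3]
force: [0.1, 0.1, -0.8]
gripper_width: 39.8
gripper_force: 15.0
```

Call:
{"api": "send_rows", "payload": {
  "targets": [
    [[0,0,0,0.091,-0.14,0,1],[0,0,0,0.091,-0.14,0,1],[0,0,0,0.091,-0.14,0,1],[0,0,0,0.091,-0.14,0,1],[0,0,0,0.091,-0.14,0,1],[0,0,0,0.091,-0.14,0,1],[0,0,0,0.091,-0.14,0,1],[0,0,0,0.091,-0.14,0,1],[0,0,0,0.091,-0.14,0,1],[0,0,0,0.091,-0.14,0,1],[0,0,0,0,0,0,1],[0,0,0,0,0,0,1]]
  ]
}}

```text
time_s: 24.9
ee_pos: [624.9, 24.2, 159.2]
ee_rot: [-179.9, 0.2, 15.2]
force: [-0.1, 0.6, -1.9]
gripper_width: 39.7
gripper_force: 15.0
```

```bash
python3 -c "
from h import *
z=env.state()['ee_pos'][2]
near((626,24.5),z+59,20,6); wlook('stand',42,'w6'); wlook('pot',86)"
```

```text
ee [624.9  24.2 159.2] 1595 [626.   24.6 218.1] [626.8  20.7] [12.9 31.9] 15.7
ee [624.7  24.9 159.6] [-179.9    0.2   15.3] t 24.95
stand 0.78 1592 circ [652.1 -70.9] 28.0 rect [652.5 -70.4] [53.6 54.6] 25.8 z 42.5 d [ 27.8 -95.3]
stand 0.68 few [645.79449802  21.96539151  12.69602451]
ee [624.8  25.5 160.5] [-1.80e+02  1.00e-01  1.54e+01] t 25.05
pot 0.79 1414 circ [599.6 122. ] 17.1 rect [600.1 121.8] [33.2 32.3] 68.2 z 86.6 d [-24.7  96.3]
```

View pics/w6.png

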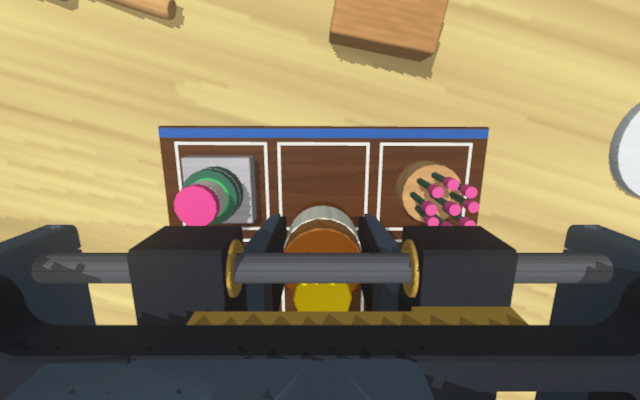

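Call:
{"api": "send_rows", "payload": {
  "targets": [
    [[0,0,0,0.007,-0.001,-0.15,1],[0,0,0,0,0,-0.2,1],[0,0,0,0,0,-0.15,1],[0,0,0,0,0,-0.08,1],[0,0,0,0,0,-0.03,1],[0,0,0,0,0,0,1],[0,0,0,0,0,0,1],[0,0,0,0,0,0,1]]
  ]
}}

```text
time_s: 25.95
ee_pos: [628.1, 24.5, 40.7]
ee_rot: [180.0, -0.2, 15.3]
force: [0.8, 0.5, -1.5]
gripper_width: 39.7
gripper_force: 15.0
```

Call:
{"api": "send_rows", "payload": {
  "targets": [
    [[0,0,0,0,0,-0.015,1],[0,0,0,0,0,0,1],[0,0,0,0,0,0,1],[0,0,0,0,0,0,1]]
  ]
}}

```text
time_s: 26.35
ee_pos: [627.2, 24.3, 36.3]
ee_rot: [180.0, -0.0, 15.3]
force: [0.1, -0.2, -0.6]
gripper_width: 39.5
gripper_force: 15.0
```

Call:
{"api": "send_rows", "payload": {
  "targets": [
    [[0,0,0,0,0,-0.012,1],[0,0,0,0,0,0,1],[0,0,0,0,0,0,1],[0,0,0,0,0,0,0],[0,0,0,0,0,0,-0.5],[0,0,0,0,0,0,-0.5],[0,0,0,0,0,0,-0.5],[0,0,0,0,0,0,-0.5],[0,0,0,0,0,0,-0.5]]
  ]
}}

```text
time_s: 27.25
ee_pos: [627.1, 24.3, 33.8]
ee_rot: [180.0, -0.0, 15.3]
force: [-0.1, -0.2, 0.7]
gripper_width: 68.6
gripper_force: 0.0
```

Call:
{"api": "send_rows", "payload": {
  "targets": [
    [[0,0,0,0,0,0.1,-0.5],[0,0,0,0,0,0.2,-0.5],[0,0,0,0,0,0.2,-0.5],[0,0,0,0,0,0.2,-0.5],[0,0,0,0,0,0.2,-0.5],[0,0,0,-0.2,0,0.1,-0.5],[0,0,0,-0.2,0,0,-0.5],[0,0,0,-0.15,0,0,-0.5],[0,0,0,0,0,0,-0.5],[0,0,0,0,0,0,-0.5],[0,0,0,0,0,0,-0.5]]
  ]
}}

```text
time_s: 28.35
ee_pos: [518.2, 24.3, 233.8]
ee_rot: [180.0, -0.1, 15.3]
force: [0.8, -0.1, 0.8]
gripper_width: 68.5
gripper_force: 0.0
```

```bash
python3 -c "
from h import *
near((626,24),92,25); near((600,121.5),86,30); near((555.7,-98.1),42,30)
p,d=optics.grab_frame('wrist'); save(p,'w7')
a=np.array([.965,.262]);print('targets bottle 626.2 24.7, loupe 555.7 -98')"
```

```text
ee [518.2  24.3 233.8] 515 [626.4  24.7  92.5] [626.5  24.8] [21.6 22.2] 59.3
ee [518.3  24.3 233.6] 1095 [599.5 121.4  86.4] [599.1 121.7] [33.4 33.1] 15.2
ee [518.2  24.3 233.4] 780 [556.2 -96.6  42.8] [555.7 -97.3] [34.8 35.1] 29.8
targets bottle 626.2 24.7, loupe 555.7 -98
```

View pics/w7.png

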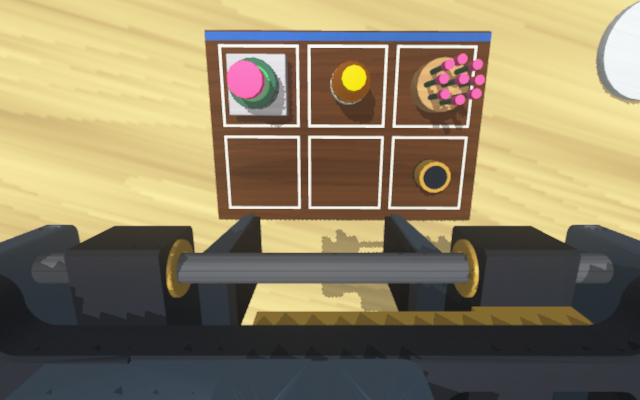

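The picture shows everything in place and upright: pot on tin on block (247,80), bottle (352,80), loupe (433,177). All are within about 1 mm of target.

```bash
python3 -c "
from workcell import env
print(env.job_done())"
```

```text
the job is handed in; nothing more can be done
None
```

The board is set out and the job handed in at about 28 s: bottle, loupe, tin and pot each measured within about 1 mm of target, and the arm never went near the lap, brush or carton; the hand-in returned no verdict.

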